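# Hang the drilling template on the boring jig's twin pins

## Robot

A 6-joint arm with a two-finger parallel gripper is mounted at the origin on a cart in front of the work surface, level with it; the furniture and walls round the work are solid. World frame = base frame: x ahead of the robot, y to its left, z up, the work surface at z = 0. Lengths are in m, angles in rad, forces in N, time in s.
With the tool pointing down it reaches from about 0.325 to 1 m from the base axis. Payload 5.1 kg.
Tool frame: the origin (TCP) lies between the finger pads; the fingertips stand 14 mm ahead of it and the grasp point (between the pads) lies 5 mm behind it; y points along the fingers, x is the direction in which the jaws open and shut, and the axes are right-handed (so a half turn about y gives the same grasp; the last joint's range is limited). The gripper opens to 85 mm and grips with 20 to 120 N. Pads are 22 mm wide; open, the fingers measure 114 mm over their backs; the gripper's body (76 mm by 85 mm) begins 54 mm behind the grasp point. The pads swing forward as they close: fully open they stand 13 mm farther back than shut.
Start: joints at [-1.198, 0.124, 1.65, -0, 1.367, -0.083], TCP at [0.286, -0.584, 0.245] pointing down, gripper open.
Joint ranges: [-2.61, 2.61], [-1.02, 2.33], [0.03, 2.71], [-1.35, 4.49], [0.32, 2.68], [-2.91, 2.91]. Speed limits (rad/s): [2.57, 2.57, 3.14, 3.14, 3.14, 3.14].

## Interface

Orientations are given as a unit quaternion [x, y, z, w].
In Python, from station import bot gives the robot as it stands.
- The arm moves only by the tool step_arm, never from a script. Its argument "commands" is text: rows parted by semicolons, each of 7 numbers parted by spaces: the closure in counts, from 0 (fully open) to 255 (shut), then the shift along the world's x, y, z in cm, then the turn, a rotation vector about the world's x, y, z in rad. A call has 1 to 12 rows; each row shifts and turns the commanded pose from where the row before left it; what a row does not reach is not made up. A row lasts 1/8 s, in which the tool goes at most 62.5 mm and 10.7 degrees, less where a joint would pass 70% of its speed; a pose out of reach is approached as far as the arm can. A call is refused whole if a number of a shift passes 6.25 or a number of a turn 0.188, either way. A call with a gripper value outside its range is refused whole. The fingers move at their own pace and stop on an object; "newtons" is the grip in N (left out, the last holds). Time passes only in rows, so rows that do not move let the fingers close. It gives the time, the measured TCP pose, the force and the opening at its end, in the units of the state.
- bot.observe(): the state, without advancing time (a new reading comes with each control period).
- bot.read_camera(name): name is "scene" or "top" or "wrist"; returns a dict with "frame" (480x640x3 uint8, blue, green, red), "camera_matrix" (3x3 intrinsics, pixels), "cam_to_world" (4x4, takes a point from camera to world coordinates). Camera axes: x right, y down, z forward; pixel columns grow to the right and rows downward; lengths in m; the calibration is good to about 2 mm. The wrist camera is an equidistant fisheye: a pixel r from the principal point sees the ray r / f radians off the axis. A picture is of the moment at which its call begins. There is no depth.
- bot.close_job(): hands the job in, once; it reports no verdict.
The state is a dict: "time": time; "joint_pos": joint angles; "qvel": joint speeds; "joint_torque": joint torques, N m; "ee_pos": TCP position; "eef_rot": TCP orientation; "force": force on the tool from outside, world axes, zero at the start; "wrist_torque": the same for the moment, N m; "width": finger opening in m.
Only numpy, scipy, OpenCV 4.12 (cv2) and the standard library are available. Lean on these libraries where they do the work, as an engineer would, in place of code of your own. Each camera call takes 0.05 s, during which the arm holds its last target.

## Task

Pick up the aluminium drilling template by its guide block and hang it on the boring jig with one pin through each hole, fully home and flat on the nest; then swing the jig's latch all the way over the end of the template. Nobody noted where the jig's cross-slide was last clamped, so feel for the two spring pins with a light touch and never force the template (35 N against the jig is too much). Leave the vial, the tin and the loose bung where they stand.

Things in the scene. Friction and masses are not known exactly. Their poses are not given: they have to be found in the camera images.
- template: Drilling template, loose, about 0.22 kg, lying flat, block up: aluminium plate 50 mm (its x) by 160 mm (y) by 8 mm, two 10 mm through holes (sharp-edged) on its long centre line at y = +50 and -50 mm; guide block on the middle of its top. Origin: centre of the plate's underside. Fits the jig either way round (half turn about z).
- template_block (a point): Centre of the template's guide block, the upright block to grasp: 24 mm (x) by 20 mm (y) by 36 mm high, a 2 mm high bush on top. This point is 26 mm above the plate's underside and 18 mm above its top face. With the template home on the nest it is 78 mm above the jig's origin.
- jig: Boring jig, fixed: dark steel foot 84 mm (its x) by 240 mm (y) by 12 mm; origin at the centre of its underside, z up. It carries an aluminium cross-slide and on that the nest: two aluminium end blocks, a rubber bung between them, a steel pin on each block. The template must lie on the blocks' flat tops (thin firm rubber facing), 52 mm above the origin.
- pins_nominal (a point): Point fixed to the jig's foot, on its z axis at block-top height (52 mm): where the middle between the pins would be with the cross-slide centred. The pins really stand up to 7 mm off in the jig's x and up to 7 mm off in its y (both alike, not turned), as the slide was clamped; this is not measured. Pins are at +50 and -50 mm along the jig's y from their middle.
- pins_tip_level (a point): Point 14 mm above pins_nominal: height of the pin tips. Pins: 8 mm diameter, flat tips with the edge just broken (0.6 mm). Each is sprung and sinks straight down up to 8 mm (2 N at first, 4 N at 8 mm), then is solid; so the template is flat only with both pins up through its holes. A template slid lightly over sunk pins lets them pop up into its holes.
- latch (a joint): Swing latch angle: 0 = over the template's end, arm along the jig's -y, at its stop; grows to 2.4 as it opens: at a the arm points along (-sin a, -cos a) in the jig's x, y. Starts open at 1.6 to 2.2. Dark steel arm 36 mm long, 6 mm thick, underside 63 mm above the jig's origin (3 mm over a seated template). Stays where left (0.03 N m friction).
- latch_peg (a point): Upright steel peg on the latch arm, 10 mm diameter, 26 mm tall, 30 mm from the pivot; it stands from 69 to 95 mm above the jig's origin. This point is its middle in height (82 mm above the origin). To be pinched or pushed.
- latch_pivot (a point): Pivot of the latch on top of its steel post, 102 mm from the jig's origin along the jig's y, 62 mm above the origin; the latch turns about the vertical through it. The post is 14 mm in diameter.
- vial_mid (a point): Bystander: small sample vial with black cap, 23 mm diameter, 55 mm tall, upright; its centre.
- tin_mid (a point): Bystander: round aluminium salve tin, 59 mm diameter, 28 mm tall; its centre.
- bung_mid (a point): Bystander: loose rubber bung, 31 mm diameter, 26 mm tall; its centre.
Not all that is in view belongs to the job. Several things have the shape of the template; the one meant has the colours described above.

How it is judged:
On the way:
1. the template lies fully home on the nest with both pins through its holes (z of template_block in the frame of jig between 0.0755 and 0.08 m and horizontal distance between template_block and jig below 0.014 m and angle between the y axis of template_block and the y axis of jig, either way round below 0.08 rad and angle between template_block's own z axis and vertical below 0.03 rad), for 0.2 s.
At the end, for the whole second after the job is handed in: Template flat on the nest, both pins through (block centre 75.5 to 80 mm above the jig origin and within 14 mm of it sideways, tilt under 0.03 rad, long axis within 0.08 rad of the jig's), at rest and released; latch within 0.25 rad of its stop over the template's end (all of step 1 and value of joint latch below 0.25 rad and linear speed of template below 0.02 m/s); the robot touches nothing.
It fails at once if the template is forced: more than 35 N between it and the jig (contact force between template and jig above 35 N).
It fails at once if the vial, tin or loose bung is shifted more than 30 mm (distance of any of vial_mid, tin_mid, bung_mid from where it was at the start of the episode above 0.03 m).
It also fails if it takes over 72 s, if anything falls off the work surface, if the arm or the gripper's body presses on something with over 40 N, if the wrist force passes 120 N, or if a joint passes its speed limit or range.

## Working session

There is one attempt and no reset: what is moved stays moved. The work goes in short steps, Python scripts to look and compute and a tool call to move; the robot and the scene stay as the last step left them, time stands still between calls to the robot, and variables do not carry over. Pictures are saved under pics/ and viewed, and the job is handed in when it is done.

Besides the shell and the picture viewer there is one more tool, called after "Request:" as name(argument=value, ...) on one line, values as JSON. step_arm: Moves the arm, as the interface text tells. Its arguments: {"type":"object","properties":{"commands":{"type":"string"},"newtons":{"type":"number"}},"required":["commands"]}

```bash
ls; mkdir -p pics
cat > h.py <<'E'
import numpy as np,cv2
from station import bot
def grab(n,tag):
    d=bot.read_camera(n); cv2.imwrite(f'pics/{tag}.png',d['frame']); 
    np.savez(f'pics/{tag}.npz',K=d['camera_matrix'],T=d['cam_to_world']); return d
def ray(d,u,v,fish=False):
    K,T=d['K'],d['T']
    if fish:
        x=(u-K[0,2]);y=(v-K[1,2]);r=np.hypot(x,y);th=r/K[0,0]
        q=np.array([x/r*np.sin(th),y/r*np.sin(th),np.cos(th)]) if r>0 else np.array([0,0,1.])
    else: q=np.linalg.inv(K)@[u,v,1]
    return T[:3,3],T[:3,:3]@q
def onz(tag,u,v,z,fish=False):
    o,q=ray(np.load(f'pics/{tag}.npz'),u,v,fish); return o+q*(z-o[2])/q[2]
def proj(tag,p):
    d=np.load(f'pics/{tag}.npz');q=np.linalg.inv(d['T'])@np.r_[p,1];q=d['K']@q[:3];return q[:2]/q[2]
E
python3 - <<'E'
from h import *
for n in ['scene','top','wrist']: d=grab(n,n+'0'); print(n,d['camera_matrix'],d['cam_to_world'])
print(bot.observe())
E
```

```text
pics
scene [[512.76049646   0.         316.72267737]
 [  0.         512.76049646 234.2428582 ]
 [  0.           0.           1.        ]] [[ 8.51591767e-01  4.49268380e-01 -2.70091438e-01  7.73188094e-01]
 [ 5.24205302e-01 -7.30357510e-01  4.37934594e-01 -2.89225367e-01]
 [-5.13144917e-04 -5.14524859e-01 -8.57475310e-01  8.52536023e-01]
 [ 0.00000000e+00  0.00000000e+00  0.00000000e+00  1.00000000e+00]]
top [[515.10131567   0.         316.82769743]
 [  0.         515.10131567 239.54873578]
 [  0.           0.           1.        ]] [[-0.01666399 -0.99682044  0.07791874  0.44400397]
 [-0.99984336  0.01614816 -0.00724554  0.12134079]
 [ 0.00596426 -0.07802727 -0.99693338  1.08103823]
 [ 0.          0.          0.          1.        ]]
wrist [[371.64829954   0.         316.47197093]
 [  0.         371.64829954 240.82735644]
 [  0.           0.           1.        ]] [[ 0.43986401 -0.85894699 -0.26216354  0.35253813]
 [-0.89805971 -0.42164531 -0.12531556 -0.5511698 ]
 [-0.0029006   0.29056031 -0.95685228  0.37161048]
 [ 0.          0.          0.          1.        ]]
{'time': 0.15, 'joint_pos': array([-1.19757414e+00,  1.24355892e-01,  1.65138129e+00, -4.09034066e-05,
        1.36750197e+00, -8.26169316e-02]), 'qvel': array([ 0.00069942, -0.00355755, -0.00405415, -0.00021917, -0.00051886,
       -0.00023903]), 'joint_torque': array([ 5.16839391e-04, -4.24225652e+01, -3.66014135e+01, -9.81638664e-05,
        4.58703929e-03, -2.74564525e-05]), 'ee_pos': array([ 0.28592606, -0.58322082,  0.2443226 ]), 'eef_rot': array([-0.59971   ,  0.37456634, -0.37361564,  0.60038266]), 'force': array([ 0.48506684, -0.09706197, -0.52358138]), 'wrist_torque': array([ 0.02605388,  0.0444805 , -0.02723256]), 'width': 0.08539084262441062}
```

View pics/scene0.png

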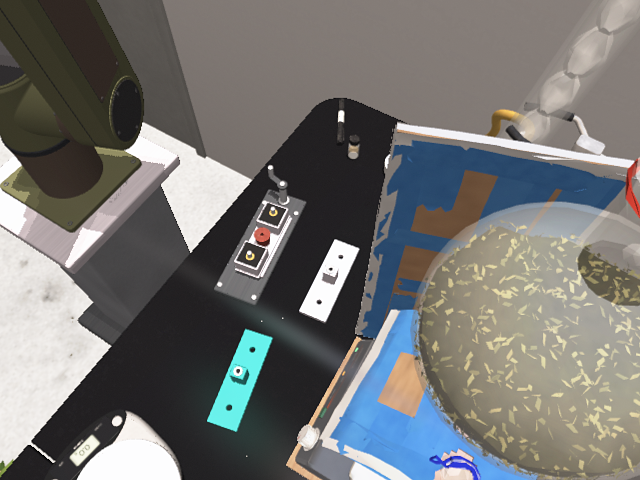

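View pics/top0.png

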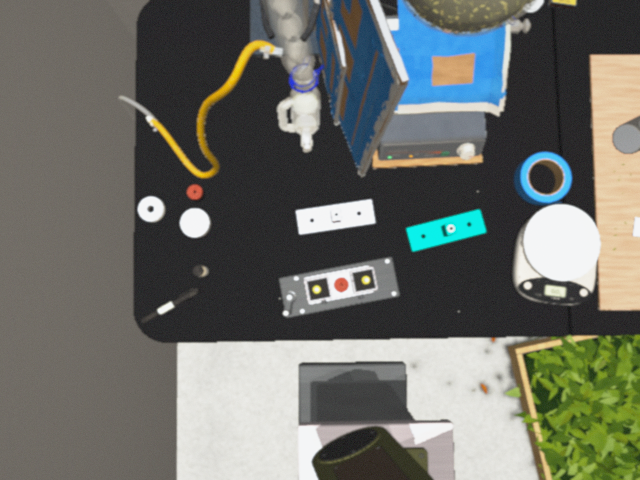

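View pics/wrist0.png

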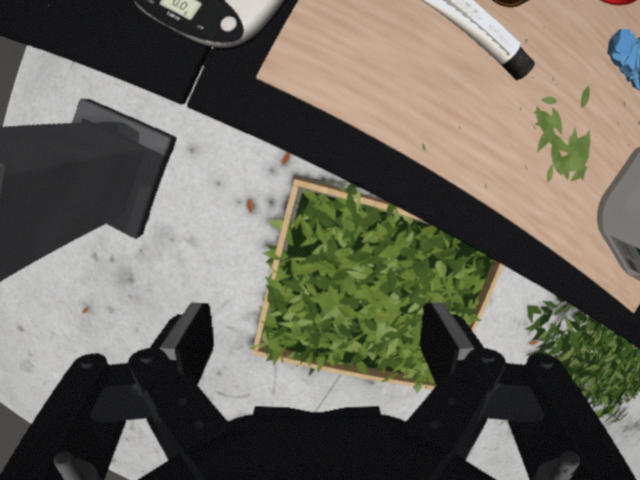

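The top view shows the light aluminium template at about (335,216), with a teal decoy at (447,230). The jig is at (338,286) and its latch is at the left end, about (290,298). The vial, tin and bung are far left. Next I'll zoom in and measure.

Run:
```python
from h import *
a=cv2.imread('pics/top0.png'); b=cv2.imread('pics/scene0.png')
cv2.imwrite('pics/topz.png',cv2.resize(a[190:325,270:410],None,fx=5.5,fy=4.4*1.0,interpolation=cv2.INTER_CUBIC)[:600,:800])
cv2.imwrite('pics/topz.png',cv2.resize(a[192:324,270:410],None,fx=4.5,fy=4.5,interpolation=cv2.INTER_CUBIC))
cv2.imwrite('pics/scz.png',cv2.resize(b[155:330,205:375],None,fx=3.4,fy=3.4,interpolation=cv2.INTER_CUBIC))
# white template
m=((a.min(2)>120)).astype(np.uint8); m=cv2.morphologyEx(m,cv2.MORPH_CLOSE,np.ones((9,9)))
for c in cv2.findContours(m,0,2)[0]:
    if 200<cv2.contourArea(c)<4000: print(cv2.minAreaRect(c),cv2.contourArea(c))
# foot grey
for n,im in(('top0',a),('scene0',b)):
    print(n,[im[y,x] for y,x in ([(264,376),(289,285),(305,330)] if n=='top0' else [(290,230),(210,298)])])
```

```text
((194.50003051757812, 222.50003051757812), (29.698482513427734, 29.698484420776367), 45.0) 695.0
((335.1396179199219, 216.44227600097656), (25.609378814697266, 78.40353393554688), 81.57302856445312) 1904.0
((150.5, 208.5), (25.0, 27.0), 90.0) 535.5
((139.8665771484375, 110.4807357788086), (50.24634552001953, 10.468907356262207), 43.21009063720703) 215.5
((453.0228271484375, 69.3198013305664), (30.70747947692871, 46.025596618652344), 85.91438293457031) 1233.0
((393.546875, 38.433349609375), (88.61310577392578, 21.64421272277832), 71.1310043334961) 921.5
top0 [array([130, 131, 129], dtype=uint8), array([135, 134, 134], dtype=uint8), array([137, 138, 136], dtype=uint8)]
scene0 [array([117, 116, 116], dtype=uint8), array([114, 113, 115], dtype=uint8)]
```

View pics/topz.png

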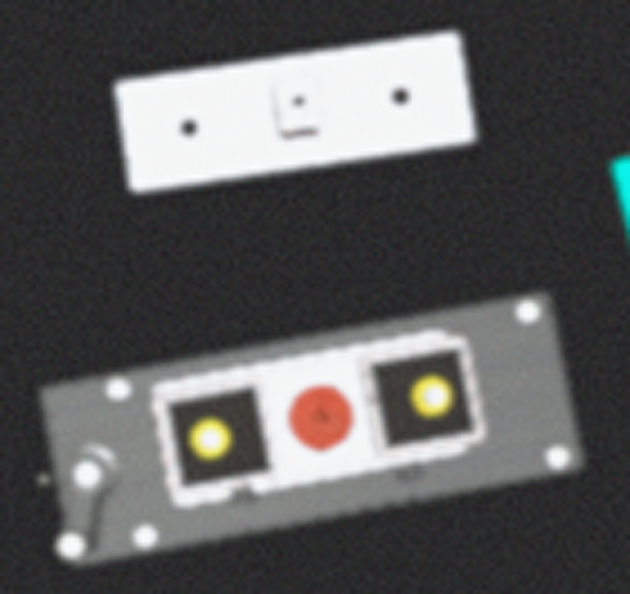

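View pics/scz.png

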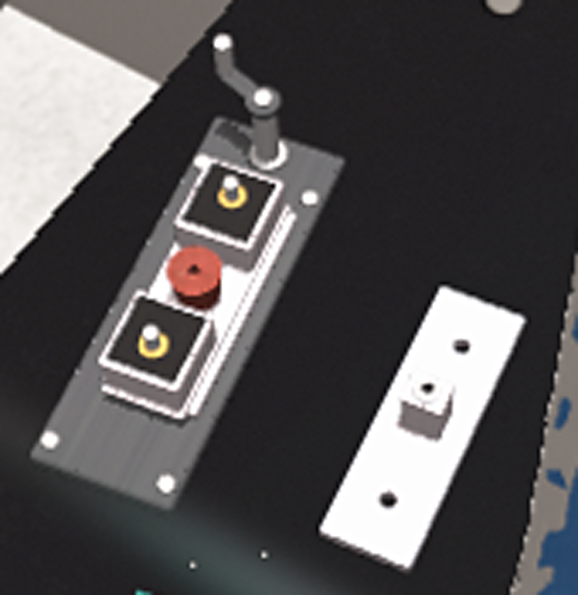

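```bash
cat > m1.py <<'E'
from h import *
a=cv2.imread('pics/top0.png'); b=cv2.imread('pics/scene0.png')
ut=lambda x,y:(270+(x+.5)/4.5-.5,192+(y+.5)/4.5-.5)
us=lambda x,y:(205+(x+.5)/3.4-.5,155+(y+.5)/3.4-.5)
def tri(pt,ps):
    o1,q1=ray(np.load('pics/top0.npz'),*pt);o2,q2=ray(np.load('pics/scene0.npz'),*ps)
    A=np.c_[q1,-q2];s=np.linalg.lstsq(A,o2-o1,rcond=None)[0];p,q=o1+s[0]*q1,o2+s[1]*q2
    return (p+q)/2,np.linalg.norm(p-q)
np.set_printoptions(precision=4,suppress=True)
P={}
for n,t,s in [('bolt1',(119,388),(203,161)),('bolt2',(145,537),None),('bolt3',(528,311),(166,484)),('bolt4',(558,457),(50,440)),
  ('pinL',(210,438),(231,184)),('pinR',(433,397),(150,333)),('peg',(70,545),(222,43)),('pivot',(88,473),(262,97)),
  ('bush',(299,101),(428,388)),('holeL',(189,127),(461,346)),('holeR',(401,96),(388,500)),
  ('fLB',(40,387),(346,160)),('fLF',(68,566),(213,120)),('fRB',(548,292),(171,509)),('fRF',(582,464),(33,458)),
  ('tLB',(115,80),(525,319)),('tRB',(459,30),(410,569)),('tRF',(477,140),(320,531)),('tLF',(131,193),(443,287))]:
    if s: print(n,*tri(ut(*t),us(*s)))
E
python3 m1.py
```

```text
bolt1 [0.4288 0.1366 0.0734] 0.055021043623408226
bolt3 [ 0.4813 -0.0308  0.014 ] 0.0006335083235753336
bolt4 [ 0.4143 -0.0425  0.0145] 0.0009977647246997878
pinL [0.4265 0.1169 0.0647] 0.0008586558423199764
pinR [0.4426 0.0189 0.0638] 0.0005340322028614321
peg [0.3828 0.1768 0.0938] 0.00036976909550484843
pivot [0.4123 0.1698 0.0729] 0.0004951714856845637
bush [0.5766 0.0745 0.0462] 0.001423338484852593
holeL [0.5697 0.1239 0.0077] 0.0005393257111160956
holeR [0.583  0.0249 0.0068] 0.0010112764471725936
fLB [0.4502 0.1946 0.0097] 0.0008684207018873897
fLF [0.3664 0.1818 0.0043] 0.0029690772718022574
fRB [ 0.4903 -0.0404  0.0112] 0.001515725862143914
fRF [ 0.4108 -0.0542  0.0095] 0.0011235459229660457
tLB [0.5919 0.1578 0.0075] 0.0006475943646533712
tRB [ 0.6132 -0.0027  0.0095] 0.000863459116665364
tRF [ 0.562  -0.0095  0.0087] 0.0022224490530171007
tLF [0.5405 0.1521 0.0046] 0.002692194975915519
```

Run:
```python
from h import *
from scipy.spatial.transform import Rotation as R
s=bot.observe();r=R.from_quat(s['eef_rot']);np.set_printoptions(precision=3,suppress=True)
print(r.as_matrix().T, s['ee_pos'])
T=np.load('pics/wrist0.npz')['T'];print('cam in tool',r.inv().apply(T[:3,3]-s['ee_pos']))
```

```text
[[ 0.44  -0.898 -0.002]
 [-0.001  0.002 -1.   ]
 [ 0.898  0.44   0.   ]] [ 0.286 -0.583  0.244]
cam in tool [ 0.    -0.127  0.074]
```

Run:
```python
exec(open('m1.py').read().split('P={}')[0])
print(tri((362,172),(358,337)), onz('top0',362,172,0.0),onz('top0',362,172,0.3),onz('scene0',358,337,0),onz('scene0',395,126,0.2),onz('scene0',395,126,0.3))
print(onz('top0',407,78,0.2),onz('top0',407,78,0.3))
cv2.imwrite('pics/sc2.png',b[100:360,300:640].repeat(2,0).repeat(2,1))
cv2.imwrite('pics/top2.png',a[0:260,250:570].repeat(2,0).repeat(2,1))
```

```text
(array([ 0.6734,  0.0129, -0.015 ]), np.float64(0.0021751559795469395)) [0.6711 0.015  0.    ] [0.6081 0.0445 0.3   ] [0.6742 0.007  0.    ] [0.5685 0.2964 0.2   ] [0.5999 0.2066 0.3   ]
[ 0.7956 -0.0486  0.2   ] [ 0.7557 -0.0293  0.3   ]
```

View pics/sc2.png

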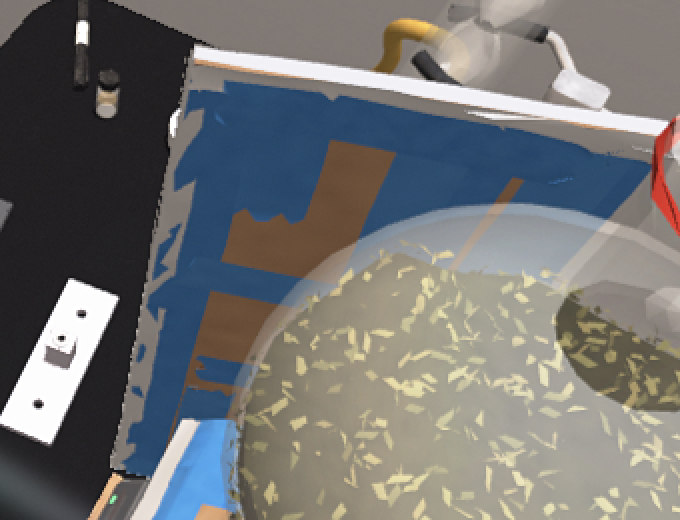

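View pics/top2.png

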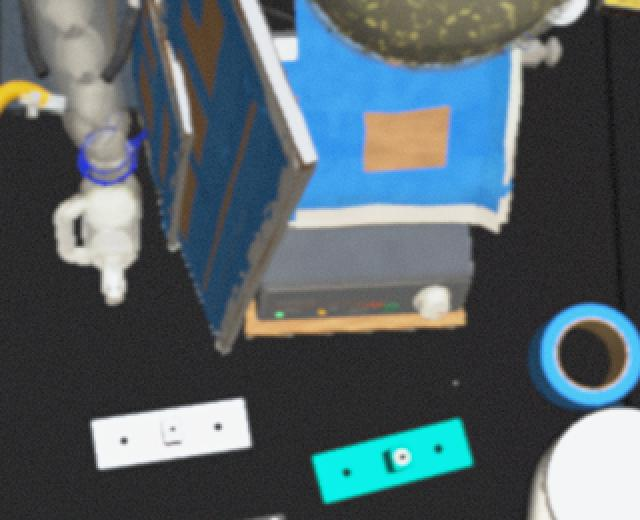

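Request:
step_arm(commands="100 1.4 4.5 0 0 0 0.187;100 1.4 4.5 0 0 0 0.187;100 1.4 4.5 0 0 0 0.187;100 1.4 4.5 0 0 0 0.187;100 1.4 4.5 0 0 0 0.187;100 1.4 4.5 0 0 0 0.187;100 1.4 4.5 0 0 0 0.187;100 1.4 4.5 0 0 0 0.187;100 1.4 4.5 0 0 0 0.187;100 1.4 4.5 0 0 0 0.187;100 1.4 4.5 0 0 0 0.187;100 1.4 4.5 0 0 0 0.187", newtons=40)

```text
time: 1.65
ee_pos: [0.4541, -0.0421, 0.2452]
eef_rot: [0.596, 0.38, -0.38, -0.596]
force: [0.7, -0.7, 0.2]
width: 0.052
```

Request:
step_arm(commands="100 3 3 0 0 0 0.187;100 3 3 0 0 0 0.187;100 3 3 0 0 0 0.187;100 2 2 0 0 0 0.014;100 1.25 0.76 0 0 0 0;100 0 0 0 0 0 0")

```text
time: 2.4
ee_pos: [0.5767, 0.0739, 0.2449]
eef_rot: [-0.465, -0.532, 0.533, 0.466]
force: [0.9, -0.2, -0.3]
width: 0.0519
```

```bash
cat > st.py <<'E'
from h import *
from scipy.spatial.transform import Rotation as R
np.set_printoptions(precision=4,suppress=True)
s=bot.observe();m=R.from_quat(s['eef_rot']).as_matrix()
print('t',s['time'],'p',s['ee_pos'],'xang',np.arctan2(m[1,0],m[0,0]),'approach',m[:,1],'xz',m[2,0],'F',s['force'],'T',s['wrist_torque'],'w',s['width'],'q',s['joint_pos'])
E
python3 st.py; python3 -c "
from h import *
grab('wrist','w1')"
```

```text
t 2.4 p [0.5767 0.0739 0.2449] xang 1.7041722282597136 approach [-0.001  -0.0003 -1.    ] xz -0.00019126022197651915 F [ 0.9261 -0.2309 -0.2845] T [ 0.0075  0.0846 -0.0481] w 0.05186526822860569 q [ 0.0353 -0.0258  1.8062 -0.0003  1.3622 -1.6688]
```

View pics/w1.png

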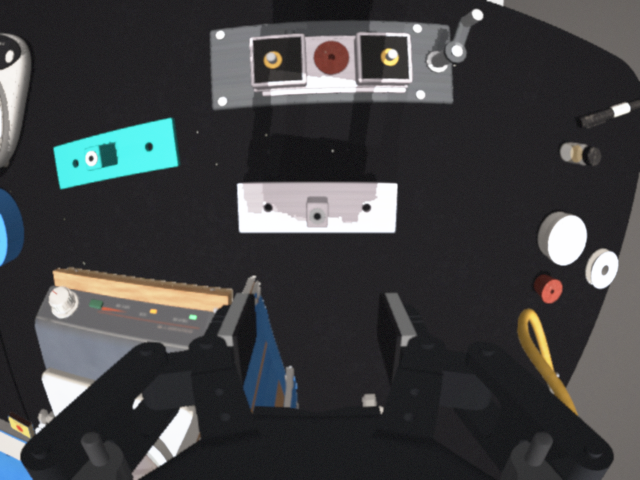

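Run:
```python
from h import *
np.set_printoptions(precision=4,suppress=True)
print(onz('w1',317.5,216,.046,True),onz('w1',268,208,.008,True),onz('w1',366.5,208,.008,True))
print(onz('w1',272,57.5,.066,True),onz('w1',391,55.5,.066,True),onz('w1',478,15.5,.095,True))
```

```text
[0.5777 0.0748 0.046 ] [0.5846 0.0256 0.008 ] [0.5714 0.1238 0.008 ]
[0.4459 0.0198 0.066 ] [0.4299 0.1157 0.066 ] [0.3858 0.1766 0.095 ]
```

The wrist view shows the template horizontal in the image, with its bush at (317,216) and its holes at (268,208) and (366,208). It agrees with the other views to within 1–2 mm, so I'll descend and grasp.

Request:
step_arm(commands="100 0.03 0.06 -5 0 0 0;100 0 0 -5 0 0 0;100 0 0 -5 0 0 0;100 0 0 -3 0 0 0;100 0 0 -2 0 0 0;100 0 0 -1.8 0 0 0;100 0 0 0 0 0 0")

```text
time: 3.32
ee_pos: [0.5762, 0.0743, 0.0264]
eef_rot: [-0.465, -0.532, 0.533, 0.466]
force: [-0.3, 0.4, -0.4]
width: 0.0521
```

Request:
step_arm(commands="255 0 0 0 0 0 0;255 0 0 0 0 0 0;255 0 0 0 0 0 0;255 0 0 0 0 0 0;255 0 0 0 0 0 0", newtons=50)

```text
time: 3.95
ee_pos: [0.5782, 0.0746, 0.0289]
eef_rot: [0.466, 0.533, -0.532, -0.465]
force: [-1.3, -0.7, 5.5]
width: 0.0194
```

```bash
python3 st.py
```

```text
t 3.95 p [0.5782 0.0746 0.0289] xang 1.7040529487184684 approach [ 0.0029  0.     -1.    ] xz -0.00037726841780888476 F [-1.2578 -0.7032  5.4759] T [-0.0843 -0.0063 -0.0042] w 0.019393045637972922 q [ 0.0362  0.2076  1.9514 -0.0001  0.9797 -1.6677]
```

Request:
step_arm(commands="255 0 0 1 0 0 0;255 0 0 2 0 0 0;255 0 0 3 0 0 0;255 0 0 3 0 0 0;255 -2 0 2 0 0 0.034;255 -4 -0.2 0 0 0 0;255 -4 -0.3 0 0 0 0;255 -2.6 -0.17 0 0 0 0;255 -1.5 0 0 0 0 0;255 0 0 0 0 0 0;255 0 0 0 0 0 0")

```text
time: 5.32
ee_pos: [0.4365, 0.0679, 0.1381]
eef_rot: [0.457, 0.54, -0.54, -0.456]
force: [0.1, 0.2, -2.6]
width: 0.0191
```

```bash
python3 st.py; python3 -c "
from h import *
for n in ['wrist','top','scene']: grab(n,n+'2')"; python3 st.py
```

```text
t 5.325 p [0.4365 0.0679 0.1381] xang 1.7380087182305393 approach [ 0.0014  0.     -1.    ] xz -0.00019465987855210587 F [ 0.1134  0.233  -2.6391] T [ 0.0034 -0.0033 -0.0236] w 0.019060586101735028 q [ 0.0326 -0.2653  2.2042 -0.      1.2012 -1.7054]
t 5.475 p [0.4365 0.0678 0.1376] xang 1.737949193080722 approach [ 0.0003  0.     -1.    ] xz -3.5185418598648877e-05 F [-1.4718 -0.0382 -1.6366] T [ 0.0018  0.0284 -0.0191] w 0.019366022587139802 q [ 0.0326 -0.264   2.2041  0.      1.2013 -1.7054]
```

View pics/wrist2.png

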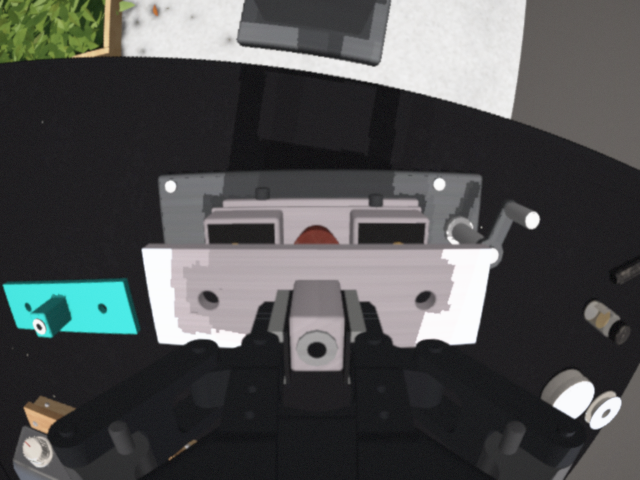

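View pics/scene2.png

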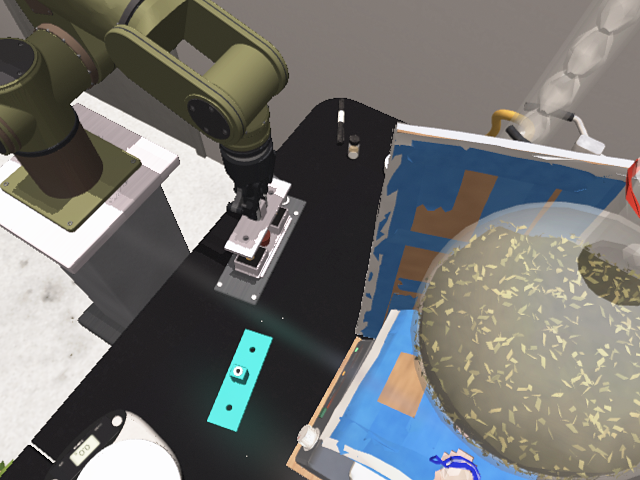

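View pics/top2.png

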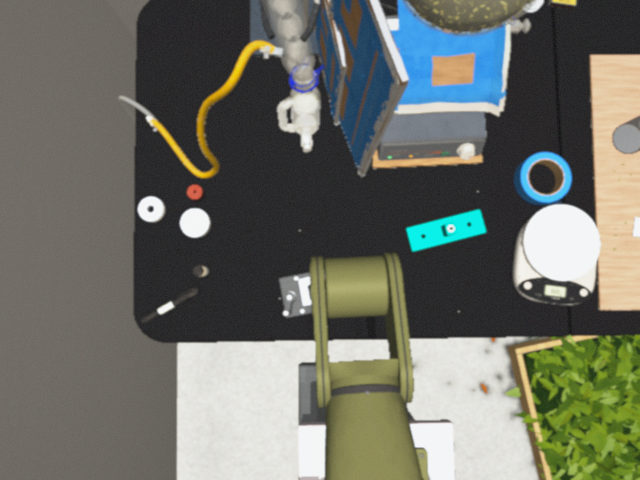

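Run:
```python
from h import *
np.set_printoptions(precision=4,suppress=True)
im=cv2.imread('pics/wrist2.png');cv2.imwrite('pics/w2z.png',cv2.resize(im[230:380,130:510],None,fx=2.1,fy=2.1,interpolation=cv2.INTER_CUBIC))
z=.1087
for n,u,v,h in [('hR',208,298,.008),('hL',426,298,.008),('cR',143,247,.008),('cL',497,249,.008),('bush',317,349,.046)]: print(n,onz('wrist2',u,v,z+h,True))
im=cv2.imread('pics/scene2.png');cv2.imwrite('pics/s2z.png',cv2.resize(im[165:310,205:315],None,fx=4,fy=4,interpolation=cv2.INTER_CUBIC))
```

```text
hR [0.4433 0.0186 0.1167]
hL [0.4268 0.1167 0.1167]
cR [ 0.4242 -0.0143  0.1167]
cL [0.3984 0.145  0.1167]
bush [0.4361 0.0677 0.1547]
```

View pics/w2z.png

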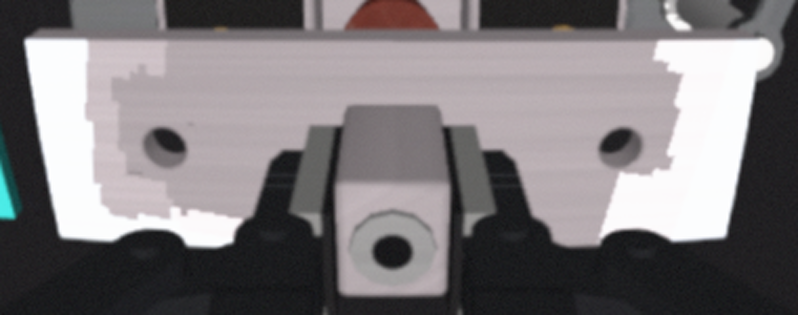

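View pics/s2z.png

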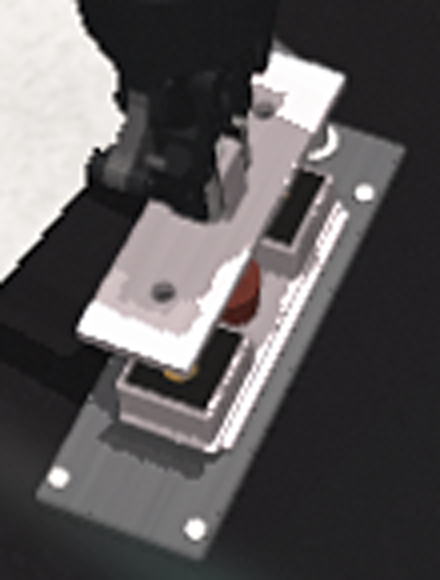

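Run:
```python
from h import *
np.set_printoptions(precision=4,suppress=True)
f=lambda x,y:(205+(x+.5)/4-.5,165+(y+.5)/4-.5)
for p in [(162,292),(264,107)]: print(onz('scene2',*f(*p),.1167))
us=lambda x,y:(205+(x+.5)/3.4-.5,155+(y+.5)/3.4-.5)
ut=lambda x,y:(270+(x+.5)/4.5-.5,192+(y+.5)/4.5-.5)
for p in [(150,333),(231,184)]: print('pin tips scene',onz('scene0',*us(*p),.066))
for p in [(433,397),(210,438)]: print('pin tips top',onz('top0',*ut(*p),.066))
for p in [(388,500),(461,346)]: print('hole0 scene',onz('scene0',*us(*p),.008))
for p in [(401,96),(189,127)]: print('hole0 top',onz('top0',*ut(*p),.008))
```

```text
[0.4432 0.0184 0.1167]
[0.426  0.119  0.1167]
pin tips scene [0.4437 0.0182 0.066 ]
pin tips scene [0.4274 0.1165 0.066 ]
pin tips top [0.4424 0.019  0.066 ]
pin tips top [0.4262 0.1167 0.066 ]
hole0 scene [0.5837 0.0247 0.008 ]
hole0 scene [0.57   0.1239 0.008 ]
hole0 top [0.5825 0.0247 0.008 ]
hole0 top [0.5695 0.1238 0.008 ]
```

Request:
step_arm(commands="255 0 0 -1.5 0 0 0;255 0 0 -1.5 0 0 0;255 0 0 -1.0 0 0 0;255 0 0 0 0 0 0;255 0 0 0 0 0 0")

```text
time: 6.1
ee_pos: [0.436, 0.0679, 0.0974]
eef_rot: [0.457, 0.54, -0.54, -0.456]
force: [0.4, 0.1, -1.5]
width: 0.0193
```

Request:
step_arm(commands="255 0 0 -0.2 0 0 0;255 0 0 -0.2 0 0 0;255 0 0 -0.2 0 0 0;255 0 0 0 0 0 0")

```text
time: 6.6
ee_pos: [0.4357, 0.0678, 0.0911]
eef_rot: [-0.456, -0.54, 0.54, 0.457]
force: [-0.3, 1.2, -2.7]
width: 0.0193
```

```bash
python3 st.py
```

```text
t 6.6 p [0.4357 0.0678 0.0911] xang 1.737993432911273 approach [-0.0004 -0.     -1.    ] xz 6.066155908251991e-05 F [-0.328   1.2004 -2.7169] T [ 0.0339  0.0694 -0.0625] w 0.019282985972514207 q [ 0.0326 -0.2016  2.2393  0.      1.1043 -1.7054]
```

Request:
step_arm(commands="255 0 0 -0.2 0 0 0;255 0 0 -0.1 0 0 0;255 0 0 0 0 0 0")

```text
time: 6.98
ee_pos: [0.4358, 0.0679, 0.0882]
eef_rot: [-0.456, -0.54, 0.54, 0.457]
force: [0.6, 0.0, -1.8]
width: 0.019
```

Request:
step_arm(commands="255 0 0 -0.2 0 0 0;255 0 0 -0.1 0 0 0;255 0 0 0 0 0 0")

```text
time: 7.35
ee_pos: [0.4358, 0.0679, 0.0852]
eef_rot: [-0.456, -0.54, 0.54, 0.457]
force: [-0.1, 0.9, -2.2]
width: 0.0194
```

```bash
python3 st.py
```

```text
t 7.35 p [0.4358 0.0679 0.0852] xang 1.7379984670252764 approach [-0.0003 -0.     -1.    ] xz 5.1846095628027555e-05 F [-0.0926  0.8937 -2.1546] T [-0.0037  0.004   0.04  ] w 0.01939090182982479 q [ 0.0326 -0.1923  2.2429  0.      1.0914 -1.7054]
```

Request:
step_arm(commands="255 0 0 -0.2 0 0 0;255 0 0 -0.1 0 0 0;255 0 0 0 0 0 0")

```text
time: 7.72
ee_pos: [0.4358, 0.0679, 0.0822]
eef_rot: [-0.456, -0.54, 0.54, 0.457]
force: [-1.1, 1.2, -3.6]
width: 0.0191
```

Request:
step_arm(commands="255 0 0 -0.1 0 0 0;255 0 0 -0.1 0 0 0;255 0 0 0 0 0 0")

```text
time: 8.1
ee_pos: [0.436, 0.0679, 0.0809]
eef_rot: [-0.456, -0.54, 0.54, 0.457]
force: [-3.2, 0.2, 3.6]
width: 0.0192
```

```bash
python3 st.py;python3 -c "
from h import *
for n in ['wrist','scene']: grab(n,n+'3')
im=cv2.imread('pics/scene3.png');cv2.imwrite('pics/s3z.png',cv2.resize(im[165:310,205:315],None,fx=4,fy=4,interpolation=cv2.INTER_CUBIC))"
```

```text
t 8.1 p [0.436  0.0679 0.0809] xang 1.7380527449280767 approach [-0.0002 -0.0001 -1.    ] xz -3.824535221547132e-05 F [-3.2406  0.2486  3.5834] T [-0.075   0.4855  0.0054] w 0.019181715640210487 q [ 0.0327 -0.1851  2.245  -0.0001  1.0819 -1.7054]
```

View pics/wrist3.png

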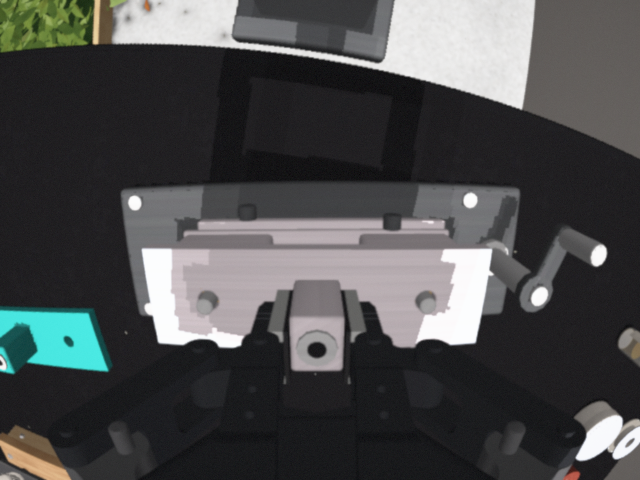

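View pics/s3z.png

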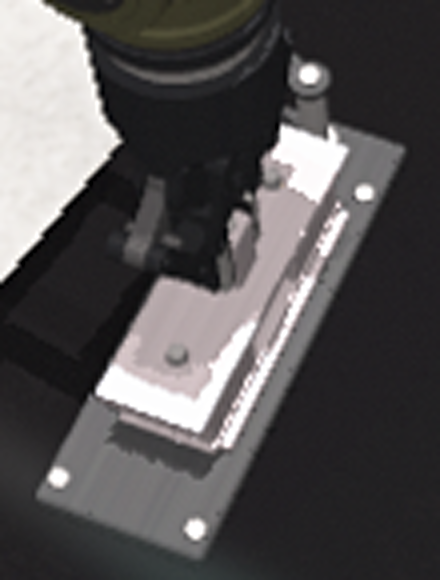

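Both pins show through the holes in the wrist view, at (206,302) and (428,302), and the contact force is light at the expected height. I'll release and back off upwards, then turn the jaws along the jig's x for the latch peg.

Request:
step_arm(commands="120 0 0 0 0 0 0;120 0 0 0 0 0 0;120 0 0 0 0 0 0;120 0 0 0.5 0 0 0;120 0 0 2 0 0 0;120 0 0 3 0 0 0;120 0 0 3 0 0 0;120 0 0 0 0 0 0", newtons=25)

```text
time: 9.2
ee_pos: [0.4379, 0.0679, 0.1685]
eef_rot: [0.458, 0.542, -0.538, -0.455]
force: [-0.1, 0.8, -0.1]
width: 0.045
```

Request:
step_arm(commands="120 -0.5 1 0 0 0 -0.18;120 -0.5 1 0 0 0 -0.18;120 -0.6 1.2 0 0 0 -0.18;120 -0.6 1.3 0 0 0 -0.18;120 -0.6 1.3 0 0 0 -0.18;120 -0.6 1.3 0 0 0 -0.18;120 -0.6 1.3 0 0 0 -0.18;120 -0.6 1.3 0 0 0 -0.18;120 -0.6 1.2 0 0 0 -0.131;130 0 0 0 0 0 0;130 0 0 0 0 0 0")

```text
time: 10.58
ee_pos: [0.3837, 0.1765, 0.1646]
eef_rot: [0.705, 0.059, -0.06, -0.704]
force: [0.3, 0.5, -0.9]
width: 0.0422
```

```bash
python3 st.py;python3 -c "
from h import *
for n in ['wrist','scene']: grab(n,n+'4')
im=cv2.imread('pics/scene4.png');cv2.imwrite('pics/s4z.png',cv2.resize(im[140:310,205:325],None,fx=3.5,fy=3.5,interpolation=cv2.INTER_CUBIC))"
```

```text
t 10.575 p [0.3837 0.1765 0.1646] xang 0.16893744179564804 approach [-0.001  -0.0006 -1.    ] xz -0.0010541786413255927 F [ 0.3221  0.4534 -0.8519] T [0.005  0.0362 0.0575] w 0.042232282318681875 q [ 0.3041 -0.3465  2.2189 -0.0003  1.2703  0.1353]
```

View pics/wrist4.png

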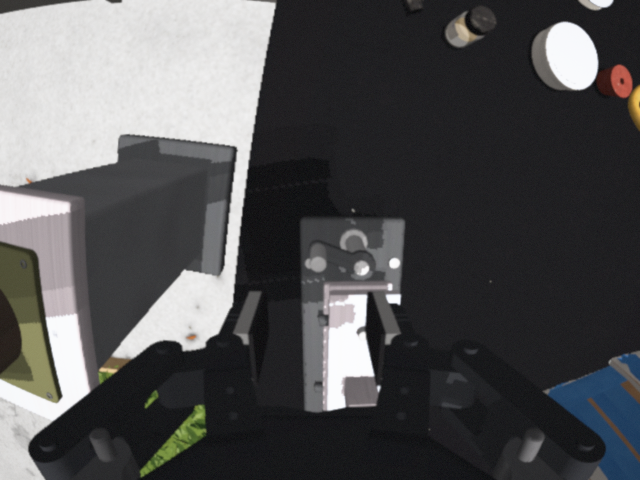

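View pics/s4z.png

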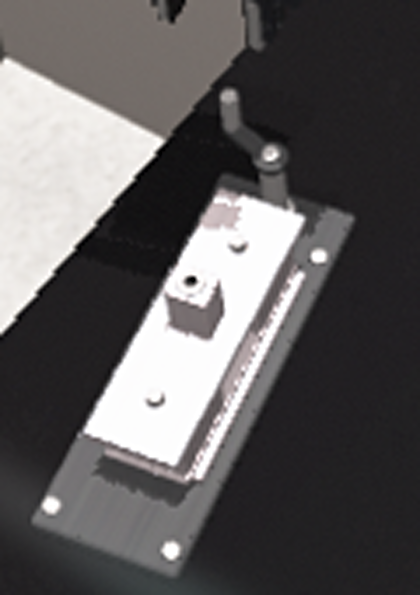

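The scene view shows the template flat with both pins up through its holes. The wrist view has the peg top at about (317,262) and the pivot cap at (361,268).

Run:
```python
from h import *
np.set_printoptions(precision=4,suppress=True)
im=cv2.imread('pics/wrist4.png');cv2.imwrite('pics/w4z.png',cv2.resize(im[210:330,270:430],None,fx=4.5,fy=4.5,interpolation=cv2.INTER_CUBIC))
print('peg',onz('wrist4',317,263,.095,True),'piv',onz('wrist4',361,267,.073,True))
us=lambda x,y:(205+(x+.5)/3.5-.5,140+(y+.5)/3.5-.5)
print('scene peg',onz('scene4',*us(229,96),.095),'piv',onz('scene4',*us(270,154),.073),'bush',onz('scene4',*us(191,281),.098))
e=np.array([-.167,.986]);
```

```text
peg [0.3837 0.1774 0.095 ] piv [0.4129 0.1714 0.073 ]
scene peg [0.3835 0.1767 0.095 ] piv [0.4133 0.1691 0.073 ] bush [0.4347 0.0684 0.098 ]
```

View pics/w4z.png

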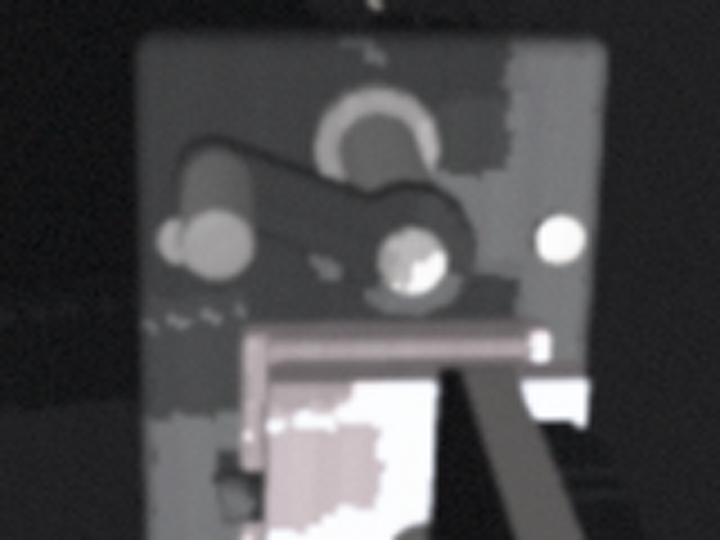

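Request:
step_arm(commands="165 0 0 -2 0 0 0;165 0 0.05 -2 0 0 0;165 0 0 -1.5 0 0 0;165 0 0 -1.25 0 0 0;165 0 0 -0.5 0 0 0;165 0 0 0 0 0 0", newtons=25)

```text
time: 11.42
ee_pos: [0.3839, 0.1773, 0.0927]
eef_rot: [0.705, 0.059, -0.059, -0.705]
force: [-0.4, -0.1, -0.1]
width: 0.0301
```

Request:
step_arm(commands="255 0 0 0 0 0 0;255 0 0 0 0 0 0;255 0 0 0 0 0 0;255 0 0 0 0 0 0")

```text
time: 11.92
ee_pos: [0.3842, 0.1775, 0.0935]
eef_rot: [-0.705, -0.059, 0.059, 0.705]
force: [-2.9, 0.1, 5.4]
width: 0.0087
```

```bash
python3 st.py
python3 - <<'E'
import numpy as np
piv=np.array([.413,.170]);ex=np.array([.986,.167]);ey=np.array([-.167,.986])
d=np.array([.3837,.177])-piv;a0=np.arctan2(-d@ex,-d@ey);print(a0)
pr=None
for a in np.r_[np.linspace(a0,0,11),-.1]:
    p=piv+.03*(-np.sin(a)*ex-np.cos(a)*ey)
    print(round(a,2),p.round(4),None if pr is None else ((p-pr)*100).round(2)); pr=p
E
```

```text
t 11.925 p [0.3842 0.1775 0.0935] xang 0.16707361156611378 approach [ 0.0008  0.0004 -1.    ] xz 0.0008076720981438634 F [-2.8527  0.0648  5.3799] T [ 0.0276  0.3058 -0.0107] w 0.008683821889288115 q [ 0.3058 -0.253   2.2763  0.0002  1.1174  0.1387]
1.9730873358759
1.97 [0.3838 0.177 ] None
1.78 [0.383  0.1711] [-0.08 -0.59]
1.58 [0.3834 0.1652] [ 0.04 -0.59]
1.38 [0.3849 0.1595] [ 0.15 -0.57]
1.18 [0.3875 0.1542] [ 0.26 -0.53]
0.99 [0.3911 0.1495] [ 0.36 -0.47]
0.79 [0.3955 0.1456] [ 0.44 -0.39]
0.59 [0.4007 0.1427] [ 0.51 -0.3 ]
0.39 [0.4063 0.1408] [ 0.56 -0.19]
0.2 [0.4121 0.14  ] [ 0.59 -0.08]
0.0 [0.418  0.1404] [0.59 0.04]
-0.1 [0.4209 0.1411] [0.29 0.06]
```

Request:
step_arm(commands="255 -0.08 -0.59 0 0 0 0;255 0.04 -0.59 0 0 0 0;255 0.15 -0.57 0 0 0 0;255 0.26 -0.53 0 0 0 0;255 0.36 -0.47 0 0 0 0;255 0.44 -0.39 0 0 0 0;255 0.51 -0.3 0 0 0 0;255 0.56 -0.19 0 0 0 0;255 0.59 -0.08 0 0 0 0;255 0 0 0 0 0 0")

```text
time: 13.18
ee_pos: [0.4115, 0.1363, 0.0928]
eef_rot: [0.708, 0.058, -0.061, -0.701]
force: [-5.7, -13.7, 10.2]
width: 0.0089
```

Request:
step_arm(commands="255 0.59 0.04 0 0 0 0;255 0.1 0 0 0 0 0;255 0 0 0 0 0 0")

```text
time: 13.55
ee_pos: [0.4187, 0.1375, 0.0927]
eef_rot: [0.707, 0.058, -0.06, -0.702]
force: [-3.0, -10.4, 7.4]
width: 0.0085
```

```bash
python3 st.py;python3 -c "
from h import *
for n in ['wrist','scene']: grab(n,n+'5')
im=cv2.imread('pics/scene5.png');cv2.imwrite('pics/s5z.png',cv2.resize(im[140:310,205:325],None,fx=3.5,fy=3.5,interpolation=cv2.INTER_CUBIC))"
```

```text
t 13.55 p [0.4187 0.1375 0.0927] xang 0.16833142710326346 approach [-0.0022 -0.0074 -1.    ] xz -0.003438388327038161 F [ -2.9941 -10.4225   7.3663] T [-1.5838  0.5952  0.1477] w 0.008518528948484212 q [ 0.1995 -0.2021  2.2367 -0.0076  1.1107  0.0345]
```

View pics/wrist5.png

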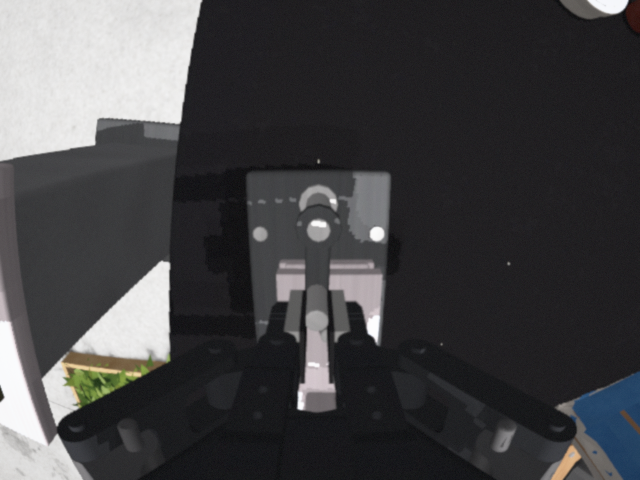

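Request:
step_arm(commands="255 0.2 0 0 0 0 0;255 0 0 0 0 0 0;160 0 0 0 0 0 0;160 0 0 0 0 0 0;160 0 0 1 0 0 0;160 0 0 3 0 0 0;160 0 0 5 0 0 0;160 -2 0 5 0 0 0;160 -4 0 3 0 0 0;160 -4 -4 0 0 0 0;160 0 0 0 0 0 0")

```text
time: 15.02
ee_pos: [0.3199, 0.0998, 0.2644]
eef_rot: [0.705, 0.06, -0.056, -0.705]
force: [0.3, -0.3, 1.0]
width: 0.0319
```

```bash
python3 st.py;python3 -c "
from h import *
for n in ['wrist','scene','top']: grab(n,n+'6')
im=cv2.imread('pics/scene6.png');cv2.imwrite('pics/s6z.png',cv2.resize(im[140:310,205:325],None,fx=3.5,fy=3.5,interpolation=cv2.INTER_CUBIC))"
```

```text
t 15.025 p [0.3199 0.0998 0.2644] xang 0.16546143312916994 approach [ 0.0056  0.0003 -1.    ] xz 0.005570801741832318 F [ 0.321  -0.302   0.9874] T [0.0216 0.05   0.0645] w 0.031946799792422396 q [ 0.142  -0.6763  2.2598 -0.0005  1.5525 -0.0235]
```

View pics/s6z.png

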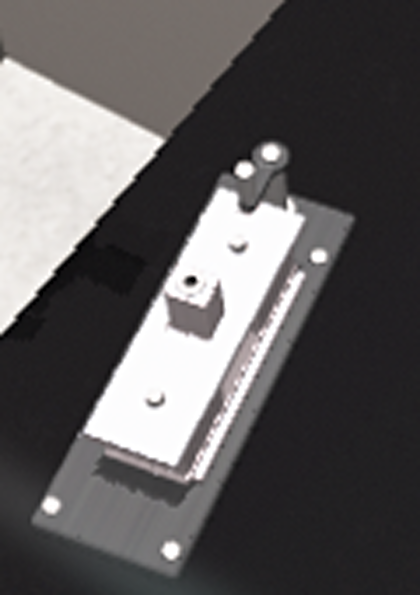

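View pics/top6.png

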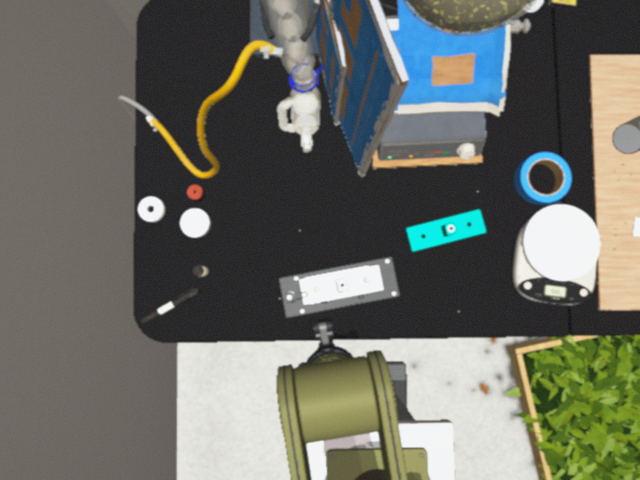

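View pics/wrist6.png

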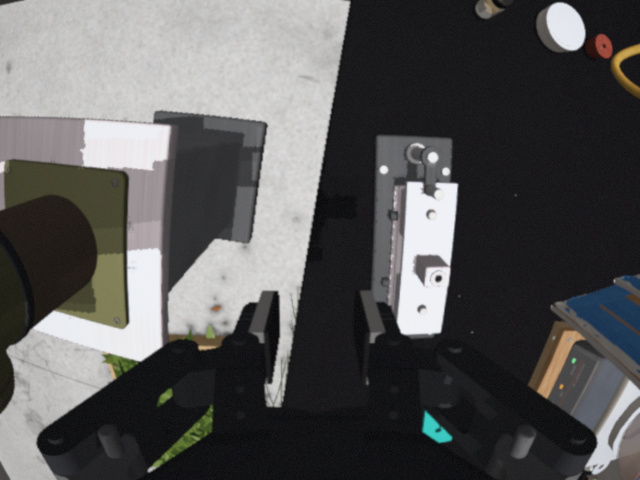

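Run:
```python
exec(open('m1.py').read().split('P={}')[0])
us=lambda x,y:(205+(x+.5)/3.5-.5,140+(y+.5)/3.5-.5)
p=onz('scene6',*us(245,170),.095);v=onz('scene6',*us(270,154),.073)
ex=np.array([.986,.167]);ey=np.array([-.167,.986]);d=(p-v)[:2];print(p,v,np.hypot(*d),np.arctan2(-d@ex,-d@ey))
a=cv2.imread('pics/top6.png');cv2.imwrite('pics/t6z.png',cv2.resize(a[250:325,270:410],None,fx=5.5,fy=5.5,interpolation=cv2.INTER_CUBIC))
```

```text
[0.4181 0.1408 0.095 ] [0.4133 0.1691 0.073 ] 0.02875157852474599 0.0002186527558246862
```

View pics/t6z.png

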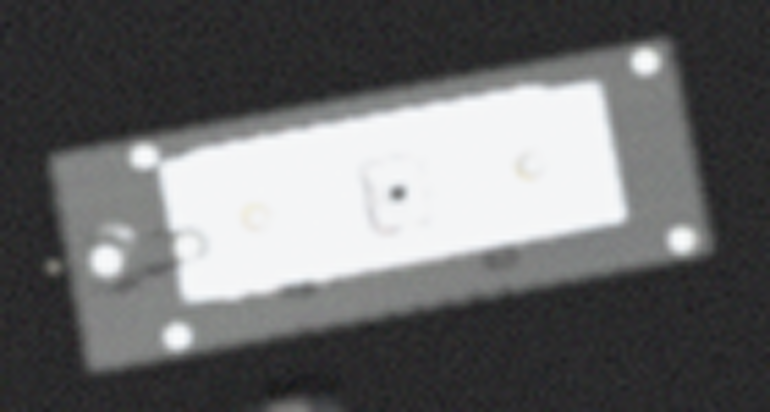

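Run:
```python
exec(open('m1.py').read().split('P={}')[0])
us=lambda x,y:(205+(x+.5)/3.5-.5,140+(y+.5)/3.5-.5)
ut=lambda x,y:(270+(x+.5)/5.5-.5,250+(y+.5)/5.5-.5)
print(tri(ut(398,193),us(191,281)),tri(ut(256,215),us(237,243)),tri(ut(530,165),us(155,397)))
bot.close_job()
```

```text
(array([0.4343, 0.0681, 0.0979]), np.float64(0.0009166896233562874)) (array([0.4266, 0.1169, 0.0639]), np.float64(0.0001954389762812904)) (array([0.443 , 0.0186, 0.063 ]), np.float64(0.0005392590854975605))
the job is handed in; nothing more can be done
```

The template is hung on the jig with a pin through each hole, flat on the nest, and the latch is swung fully over its end. I handed the job in at about 15 s of the 72 s allowed.

- **Seating:** I picked the aluminium template up by its block, lined it up over the pins from the camera measurements, and lowered it in small steps. Both pins entered without a search, and the force when it came home was about 6 N.
- **Latch:** I pinched the peg and swung it along its arc to the stop, then released it and backed the arm clear.
- **Template, last check:** The top of the block's bush measured 97.9 mm high against an expected 98 mm. Both pin tips showed through the holes at 63–64 mm, where I expected 66 mm. The same low bias appeared before seating, so I put it down to measurement error.
- **Latch and bystanders, last check:** The latch measured about 0.00 rad and the gripper was touching nothing. The vial, tin and bung looked unmoved in the top view.
- **Odd reading:** The wrist force reached about 18 N in total while I was dragging the pinched peg. It was gone after release, and the template did not shift visibly.

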